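Ready the portion scale for the next candle jar

TASK

The jar for the next candle already stands on the scale; set the scale up for filling it. Lightly press the square units key, then the wide tare key, then the diamond-shaped check-weigh key, each down with the fingertips and let back up before the next. Do not press the round power key, touch the jar or the weighing platform, or shift the things around the scale.

Things in the scene. Friction and masses are not known exactly. Their poses are not given: they have to be found in the camera images.
- scale: Portion scale, fixed, light grey, 312 mm deep (x) by 256 wide (y). Pressing it over 25 N is too hard. Origin: footprint centre, on the bench; z up, x from the key panel (robot side) to the back. The mid-grey panel slopes 0.175 rad, lower at the operator. Four black rubber keys in a row at scale x -130 mm, tops about 58 mm above the bench: round, square, diamond, wide bar at scale y +85, +32, -21, -86 (left to right from the robot).
- pan: Brushed-steel weighing platform of the scale, 218 mm deep by 258 mm wide, fixed behind the panel; its top is flat at 92 mm above the bench. Origin: under its centre, 74 mm above the bench; its front edge is 75 mm behind the key row.
- key_power_top (a point): Power key: round, 23 mm across, 1st from the left; left alone in this task. This point is the centre of the key's top face and moves with the key; its z axis is the panel's normal, its y axis runs along the row. At rest the top stands 9.5 mm proud of the panel.
- key_unit_top (a point): Units key: square, 24 by 24 mm, 2nd from the left. This point is the centre of the key's top face and moves with the key; its z axis is the panel's normal, its y axis runs along the row. At rest the top stands 9.5 mm proud of the panel.
- key_check_top (a point): Check-weigh key: diamond-shaped (a 21 mm square standing on its corner, 30 mm from corner to corner), 3rd from the left. This point is the centre of the key's top face and moves with the key; its z axis is the panel's normal, its y axis runs along the row. At rest the top stands 9.5 mm proud of the panel.
- key_tare_top (a point): Tare key: wide bar, 46 mm along the row by 24 mm, last on the right. This point is the centre of the key's top face and moves with the key; its z axis is the panel's normal, its y axis runs along the row. At rest the top stands 9.5 mm proud of the panel.
- key_power (a joint): How far this key is pressed in, along the panel's normal: 0 at rest, 0.006 m fully down, against a hard stop. A spring (1000 N/m) returns it: it starts to move at 1 N and is fully down at 7 N; it counts as pressed beyond 0.0025 m (3.5 N), so 4 to 5 mm (5 to 6 N) is a good light press. A straight-down push also works.
- key_unit (a joint): How far this key is pressed in, along the panel's normal: 0 at rest, 0.006 m fully down, against a hard stop. A spring (1000 N/m) returns it: it starts to move at 1 N and is fully down at 7 N; it counts as pressed beyond 0.0025 m (3.5 N), so 4 to 5 mm (5 to 6 N) is a good light press. A straight-down push also works.
- key_check (a joint): How far this key is pressed in, along the panel's normal: 0 at rest, 0.006 m fully down, against a hard stop. A spring (1000 N/m) returns it: it starts to move at 1 N and is fully down at 7 N; it counts as pressed beyond 0.0025 m (3.5 N), so 4 to 5 mm (5 to 6 N) is a good light press. A straight-down push also works.
- key_tare (a joint): How far this key is pressed in, along the panel's normal: 0 at rest, 0.006 m fully down, against a hard stop. A spring (1000 N/m) returns it: it starts to move at 1 N and is fully down at 7 N; it counts as pressed beyond 0.0025 m (3.5 N), so 4 to 5 mm (5 to 6 N) is a good light press. A straight-down push also works.
- jar: The glass candle jar with a wooden wick strip inside, 76 mm across, 92 mm tall with a 62 mm neck (wick to 97 mm); origin at the centre of its underside. It stands on the platform, its centre 165 to 230 mm behind the key row; its rim is about 184 mm above the bench.
- spare_jar: A second glass candle jar with a wooden wick strip inside, 76 mm across, 92 mm tall with a 62 mm neck (wick to 97 mm); origin at the centre of its underside, loose on the bench to the left of the scale.
- pitcher: Steel pouring pitcher, 100 mm across, 125 mm tall, with a black handle; loose on the bench to the right of the scale. Origin: centre of its underside.
- lid: Tin jar lid, 67 mm across, 12 mm high, lying on the bench left of the key panel. Origin: centre of its underside.
There are look-alikes about, which are no part of the job. What is shaped like the jar but orange or pink is not meant.

How it is judged:
By the outcome, as a careful person would: the job done as asked, in the order asked, and still so for the second after the job is handed in, with the robot touching nothing.
It also fails if it takes over 42 s, if anything falls off the work surface, if the arm or the gripper's body presses on something with over 40 N, if the wrist force passes 120 N, or if a joint passes its speed limit or range.

ROBOT

A 7-joint arm with a two-finger parallel gripper is mounted at the origin on the work surface. World frame = base frame: x ahead of the robot, y to its left, z up, the work surface at z = 0. Lengths are in m, angles in rad, forces in N, time in s.
With the tool pointing down it reaches from about 0.425 to 0.875 m from the base axis. Payload 4.7 kg.
Tool frame: the origin (TCP) lies at the very end of the fingers, on their centre line; the grasp point (between the pads) lies 19 mm behind it; z points along the fingers, y is the direction in which the jaws open and shut (so a half turn about z gives the same grasp; the last joint's range is limited). The gripper opens to 87 mm and grips with 3 to 60 N. Pads are 19 mm wide; open, the fingers measure 117 mm over their backs; the gripper's body (75 mm by 190 mm) begins 51 mm behind the grasp point.
Start: joints at [1.32, 0.321, -0.07, 1.45, 0.023, 1.371, -0.057], TCP at [0.17, -0.627, 0.223] pointing down, gripper open.
Joint ranges: [-2.86, 2.86], [-0.3, 2.09], [-1.38, 1.24], [0.06, 2.45], [-1.56, 4.7], [0.09, 2.05], [-2.69, 2.69]. Speed limits (rad/s): [2.57, 2.57, 3.14, 3.14, 3.14, 3.14, 3.14].

INTERFACE

Orientations are given as a rotation vector (axis times angle).
In Python, from bench import * gives the robot as it stands.
- The arm moves only by the shell command python3 -m jog 'ROWS' [OPENING] [FORCE]. ROWS is JSON, a list of rows, each a list of 4 numbers: the shift along the world's x, y, z in mm, then the turn about the world's z in rad. In form: [[x, y, z, twist], ...]. A call has exactly 8 rows; each row is the pose to reach, as a shift and turn from the pose commanded when the call began; what a row does not reach only later rows make up. A row lasts 1/8 s, in which the tool goes at most 62.5 mm and 10.7 degrees, less where a joint would pass 70% of its speed; a pose out of reach is approached as far as the arm can. A call with a gripper value outside its range is refused whole. OPENING is the opening, from -1 (shut) to 1 (fully open), set as the call begins (- or left out, the last holds). The fingers move at their own pace and stop on an object; FORCE is the grip in N (left out, the last holds). Time passes only in rows, so rows that repeat a pose let the fingers close, or fill a call up. It gives the time, the measured TCP pose, the force and the opening at its end, in the units of the state.
- get_state(): the state, without advancing time (a new reading comes with each control period).
- get_image(name): name is "scene" or "top" or "wrist"; returns a dict with "image" (384x512x3 uint8, red, green, blue), "fx", "fy", "cx", "cy" (pixels), "D" ([k1, k2, p1, p2, k3] as OpenCV has them; the pictures are not rectified), "position" and "rotation" of the camera in the world; the wrist camera has in their place "tool_from_camera" (4x4, takes a point from camera to tool coordinates, whose origin is the TCP and whose axes are the flange's). Camera axes: x right, y down, z forward; pixel columns grow to the right and rows downward; lengths in m; the calibration is good to about 2 mm. A picture is of the moment at which its call begins: read the wrist's pose just before it. There is no depth.
- close_job(): hands the job in, once; it reports no verdict.
The state is a dict: "time": time; "joint_positions": joint angles; "qd": joint speeds; "joint_torque": joint torques, N m; "position": TCP position; "tool_rot": TCP orientation; "ft_force": force on the tool from outside, world axes, zero at the start; "torque": the same for the moment, N m; "grip_width": opening from 0.0 (shut) to 1.0 (fully open).
Only numpy, scipy, OpenCV 4.12 (cv2) and the standard library are available. Lean on these libraries where they do the work, as an engineer would, in place of code of your own. Each camera call takes 0.05 s, during which the arm holds its last target. There are 200 camera calls.

## Working session

There is one attempt and no reset: what is moved stays moved. The work goes in short steps, Python scripts to look and compute and a shell command to move; the robot and the scene stay as the last step left them, time stands still between calls to the robot, and variables do not carry over. Pictures are saved under pics/ and viewed, about 8 in all and at most 12, crops included, and the job is handed in when it is done.

```bash
mkdir -p pics; python3 - <<'E'
from bench import *
import cv2
s=get_state();print({k:s[k] for k in("time","position","tool_rot","ft_force","grip_width")})
for n in("scene","top"):
    d=get_image(n);cv2.imwrite(f"pics/{n}0.png",d["image"][:,:,::-1]);print(n,d["fx"],d["cx"],d["cy"],d["D"],d["position"],d["rotation"])
E
```

```text
{'time': 0.0, 'position': array([ 0.16991942, -0.62682935,  0.22147984]), 'tool_rot': array([-3.11227001e+00, -4.14509089e-01,  5.30605203e-04]), 'ft_force': array([-0.85376224,  0.25056911, -0.50837527]), 'grip_width': 0.9958366675847166}
scene 467.6072230311403 258.84837941063245 191.06673023482338 [-0.17612287  0.          0.          0.          0.        ] [1.12088286 0.33058794 1.02914082] [-1.36063274 -2.44080103  0.68194213]
top 374.664474683418 251.7514402405236 194.25416390417715 [-0.03348577  0.          0.          0.          0.        ] [0.48583148 0.05062776 0.88866648] [-2.17175899  2.02186657 -0.21808668]
```

View pics/top0.png

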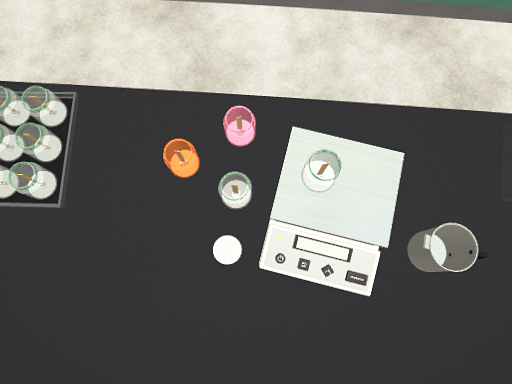

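View pics/scene0.png

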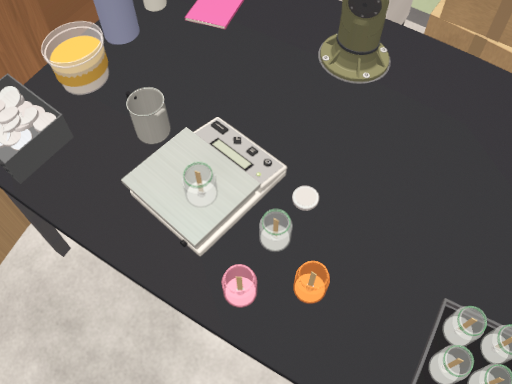

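The top view shows the scale's key row: round at (280,258), square at (304,265), diamond at (327,270) and bar at (357,278). The clear jar is on the pan at (322,170), the lid at (227,250) and the pitcher at (445,248).

```bash
cat > h.py <<'E'
import numpy as np,cv2
from scipy.spatial.transform import Rotation as R
from bench import *
KY=np.array([.085,.032,-.021,-.086])
def ray(d,px,Rw,p,z):
    K=np.array([[d["fx"],0,d["cx"]],[0,d["fy"],d["cy"]],[0,0,1]])
    u=cv2.undistortPoints(np.array(px,float).reshape(-1,1,2),K,np.array(d["D"])).reshape(-1,2)
    v=np.c_[u,np.ones(len(u))]@Rw.T
    return p+v*((z-p[2])/v[:,2])[:,None]
def fit(P):  # line fit of the key row: yaw, then key positions
    best=np.polyfit(KY,P[:,:2],1); yd=best[0]/np.linalg.norm(best[0])
    c=P[:,:2].mean(0)-yd*KY.mean()
    print("scale",np.linalg.norm(best[0]),"yaw",np.arctan2(-yd[0],yd[1]))
    Q=c+KY[:,None]*yd; print("keys",Q.round(4).tolist(),"resid mm",((P[:,:2]-Q)*1e3).round(1).tolist())
    return Q
E
python3 - <<'E'
from h import *
d=get_image("top"); Rw=R.from_rotvec(d["rotation"]).as_matrix()
g=cv2.cvtColor(d["image"],cv2.COLOR_RGB2GRAY)
px=[]
for u,v in[(280,258),(304,265),(327,270),(357,278)]:
    m=np.zeros_like(g);w=13 if u>350 else 9
    m[v-8:v+9,u-w:u+w+1]=g[v-8:v+9,u-w:u+w+1]<110
    n,l,st,c=cv2.connectedComponentsWithStats(m);k=1+st[1:,4].argmax();b=st[k]
    px.append((b[0]+(b[2]-1)/2,b[1]+(b[3]-1)/2));print(px[-1],b)
fit(ray(d,px,Rw,d["position"],.058))
s=get_state();print(s["position"],R.from_rotvec(s["tool_rot"]).as_matrix().round(3).tolist())
print(get_image("wrist")["tool_from_camera"].round(3).tolist())
E
```

```text
(np.float64(280.0), np.float64(258.0)) [276 254   9   9  37]
(np.float64(303.5), np.float64(264.0)) [298 258  12  13  83]
(np.float64(327.0), np.float64(270.0)) [322 265  11  11  65]
(np.float64(355.5), np.float64(277.5)) [345 271  22  14 182]
scale 0.9860267364856882 yaw -0.18094178854886078
keys [[0.534, -0.0019], [0.5245, -0.054], [0.515, -0.1062], [0.5033, -0.1701]] resid mm [[-0.3, -0.8], [-0.1, -0.6], [0.2, -0.1], [0.1, 1.5]]
[ 0.16994497 -0.62697585  0.22173419] [[0.965, 0.262, -0.0], [0.262, -0.965, 0.001], [-0.0, -0.001, -1.0]]
[[0.001, -0.958, -0.287, 0.079], [1.0, 0.001, -0.001, -0.001], [0.002, -0.287, 0.958, -0.161], [0.0, 0.0, 0.0, 1.0]]
```

Keys are located to about 1–2 mm. I'll shut the fingers and go above the units key with the jaw axis along the row.

```bash
python3 -m jog '[[15,25,0,0],[40,65,0,-0.1],[65,106,0,-0.2],[90,147,0,-0.3],[116,188,0,-0.4],[142,229,0,-0.446],[167,270,0,-0.446],[190,307,0,-0.446]]' -1 20; python3 -m jog '[[25,41,0,0],[51,82,0,0],[76,123,0,0],[101,164,0,0],[127,205,-20,0],[152,246,-40,0],[164,266,-70,0],[164,266,-80,0]]'
python3 - <<'E'
from h import *
s=get_state();d=get_image("wrist");cv2.imwrite("pics/w1.png",d["image"][:,:,::-1])
print(s["position"],R.from_rotvec(s["tool_rot"]).as_matrix().round(3).tolist(),s["ft_force"],s["time"])
T=d["tool_from_camera"];Rt=R.from_rotvec(s["tool_rot"]).as_matrix()
C=np.linalg.inv(T)
K=np.array([[d["fx"],0,d["cx"]],[0,d["fy"],d["cy"]],[0,0,1]])
Q=np.array([[0.534,-0.0019],[0.5245,-0.054],[0.515,-0.1062],[0.5033,-0.1701]])
P=(np.c_[Q,[.058]*4]-s["position"])@Rt
P=P@C[:3,:3].T+C[:3,3]
print(cv2.projectPoints(P,np.zeros(3),np.zeros(3),K,np.array(d["D"]))[0].reshape(-1,2).round(1).tolist())
E
```

```text
time: 1.2
position: [0.3609, -0.3187, 0.2226]
tool_rot: [3.128, -0.283, 0.0]
ft_force: [0.5, 0.4, 0.2]
grip_width: 0.173
time: 2.2
position: [0.5234, -0.052, 0.1408]
tool_rot: [-3.128, 0.277, 0.005]
ft_force: [-0.2, -0.2, -0.1]
grip_width: 0.0
[ 0.52335872 -0.05201652  0.1407684 ] [[0.984, -0.176, -0.003], [-0.176, -0.984, 0.002], [-0.003, -0.001, -1.0]] [-0.21526399 -0.23814665 -0.13132332] 2.2
[[199.3, 192.5], [258.6, 192.8], [318.1, 193.1], [390.9, 193.5]]
```

View pics/w1.png

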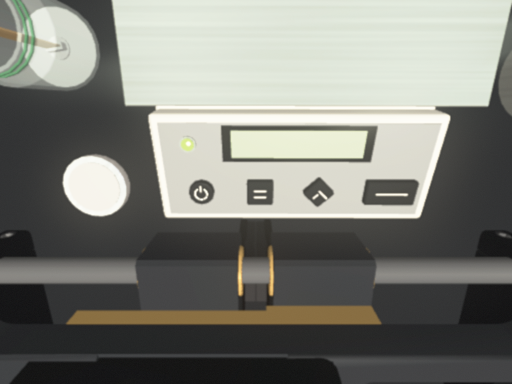

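Wrist view: square key at (260,192), bar at (390,192), diamond at (319,192), round at (201,191). All are within about 1.5 px (1 mm) of the prediction, so I can descend near the units key.

```bash
python3 -m jog '[[0,-1,-30,0],[0,-1,-55,0],[0,-1,-70,0],[0,-1,-76,0],[0,-1,-76,0],[0,-1,-76,0],[0,-1,-76,0],[0,-1,-76,0]]'
```

```text
time: 3.25
position: [0.5244, -0.0554, 0.067]
tool_rot: [3.128, -0.284, 0.001]
ft_force: [-0.7, -0.2, 0.6]
grip_width: 0.006
```

```bash
python3 -m jog '[[0,0,-3,0],[0,0,-6,0],[0,0,-8,0],[0,0,-9,0],[0,0,-9,0],[0,0,-9,0],[0,0,-9,0],[0,0,-9,0]]'
```

```text
time: 4.25
position: [0.5244, -0.0554, 0.0578]
tool_rot: [3.129, -0.284, 0.001]
ft_force: [0.7, -0.4, 3.3]
grip_width: 0.004
```

```bash
python3 -m jog '[[0,0,-1,0],[0,0,-2,0],[0,0,-2.2,0],[0,0,-2.2,0],[0,0,-2.2,0],[0,0,-2.2,0],[0,0,-2.2,0],[0,0,-2.2,0]]'; python3 - <<'E'
from h import *
for i in range(3):
    d=get_image("wrist");s=get_state();print(s["position"].round(4),s["ft_force"].round(2))
cv2.imwrite("pics/w2.png",d["image"][120:260,140:440,::-1].repeat(2,0).repeat(2,1))
E
```

```text
time: 5.25
position: [0.5247, -0.0555, 0.0558]
tool_rot: [3.128, -0.284, 0.002]
ft_force: [0.9, 0.0, 5.1]
grip_width: 0.007
[ 0.5248 -0.0555  0.0558] [0.91 0.26 5.12]
[ 0.5247 -0.0555  0.0558] [ 0.26 -1.06  4.99]
[ 0.5247 -0.0555  0.0558] [0.2  0.02 5.16]
```

View pics/w2.png

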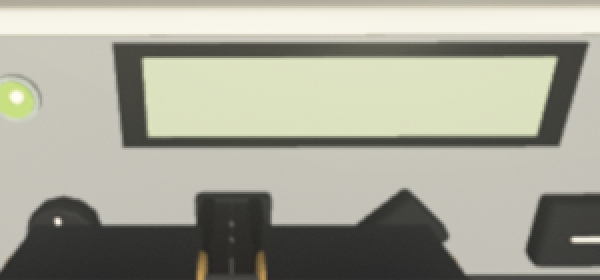

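The fingertips are centred on the square key (crop x≈232), which is pressed at 5.1 N, about 4 mm in. The other keys are clear. Now release and move on to tare.

```bash
python3 -m jog '[[0,0,10,0],[0,0,30,0],[-4,-20,35,0],[-11,-60,35,0],[-18,-98,35,0],[-21,-114,32,0],[-21,-114,25,0],[-21,-114,25,0]]'; python3 -m jog '[[0,0,-10,0],[0,0,-15,0],[0,0,-18,0],[0,0,-20,0],[0,0,-22,0],[0,0,-23,0],[0,0,-23,0],[0,0,-23,0]]'
```

```text
time: 6.4
position: [0.5027, -0.167, 0.0794]
tool_rot: [-3.127, 0.28, 0.003]
ft_force: [0.5, -0.5, -0.0]
grip_width: 0.005
time: 7.4
position: [0.5035, -0.1693, 0.0578]
tool_rot: [3.129, -0.284, 0.001]
ft_force: [-0.4, 2.1, 3.4]
grip_width: 0.006
```

```bash
python3 -m jog '[[0,0,-1,0],[0,0,-2,0],[0,0,-2,0],[0,0,-2,0],[0,0,-2,0],[0,0,-2,0],[0,0,-2,0],[0,0,-2,0]]'; python3 - <<'E'
from h import *
for i in range(3):
    d=get_image("wrist");s=get_state();print(s["position"].round(4),s["ft_force"].round(2))
cv2.imwrite("pics/w3.png",d["image"][120:260,140:440,::-1].repeat(2,0).repeat(2,1))
E
```

```text
time: 8.4
position: [0.5038, -0.1693, 0.0558]
tool_rot: [3.129, -0.284, 0.002]
ft_force: [1.4, 1.3, 4.3]
grip_width: 0.003
[ 0.5038 -0.1693  0.0558] [1.19 1.44 4.72]
[ 0.5038 -0.1693  0.0558] [1.26 1.73 5.58]
[ 0.5038 -0.1693  0.0558] [1.42 1.92 5.08]
```

View pics/w3.png

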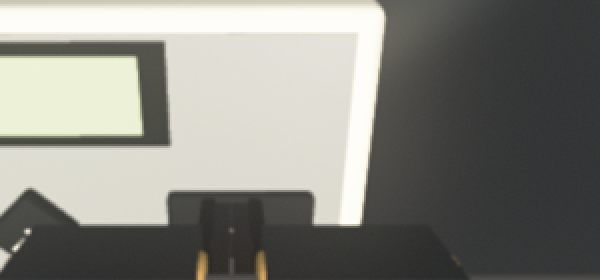

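Fingers at crop x≈232 on the wide bar (168–313), pressed at about 5 N. Next is the diamond key.

```bash
python3 -m jog '[[0,0,10,0],[0,0,30,0],[4,20,35,0],[9,50,35,0],[11,62,35,0],[11,62,32,0],[11,62,25,0],[11,62,25,0]]'; python3 -m jog '[[0,0,-10,0],[0,0,-15,0],[0,0,-18,0],[0,0,-20,0],[0,0,-22,0],[0,0,-23,0],[0,0,-23,0],[0,0,-23,0]]'
```

```text
time: 9.55
position: [0.5131, -0.1084, 0.0793]
tool_rot: [3.128, -0.287, -0.003]
ft_force: [-0.4, 0.2, 0.1]
grip_width: 0.002
time: 10.55
position: [0.5145, -0.1074, 0.0578]
tool_rot: [3.128, -0.284, 0.001]
ft_force: [0.3, 0.6, 3.2]
grip_width: 0.004
```

```bash
python3 -m jog '[[0,0,-1,0],[0,0,-2,0],[0,0,-2,0],[0,0,-2,0],[0,0,-2,0],[0,0,-2,0],[0,0,-2,0],[0,0,-2,0]]'; python3 - <<'E'
from h import *
for i in range(3):
    d=get_image("wrist");s=get_state();print(s["position"].round(4),s["ft_force"].round(2))
cv2.imwrite("pics/w4.png",d["image"][120:260,140:440,::-1].repeat(2,0).repeat(2,1))
E
```

```text
time: 11.55
position: [0.5147, -0.1075, 0.0558]
tool_rot: [3.128, -0.284, 0.002]
ft_force: [0.2, -0.1, 5.5]
grip_width: 0.004
[ 0.5147 -0.1075  0.0558] [ 0.56 -0.93  4.03]
[ 0.5147 -0.1075  0.0558] [1.32 0.23 5.86]
[ 0.5147 -0.1075  0.0558] [ 0.8  -0.5   4.45]
```

View pics/w4.png

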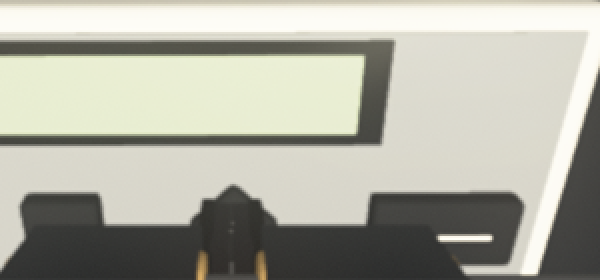

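Fingers centred on the diamond (crop x≈233), pressed at about 5 N. Now release, retreat straight up and check the scene.

```bash
python3 -m jog '[[0,0,10,0],[0,0,35,0],[0,0,70,0],[0,0,100,0],[-15,0,120,0],[-25,0,130,0],[-25,0,130,0],[-25,0,130,0]]'; python3 - <<'E'
from h import *
d=get_image("wrist");s=get_state();print(s["time"],s["position"].round(4),s["ft_force"].round(2))
a=d["image"];b=get_image("scene")["image"]
cv2.imwrite("pics/end.png",np.hstack([cv2.resize(x,(400,300)) for x in(a,b)])[:,:,::-1])
E
```

```text
time: 12.7
position: [0.4886, -0.1073, 0.1845]
tool_rot: [-3.128, 0.284, 0.002]
ft_force: [0.1, 0.6, -0.4]
grip_width: 0.006
12.75 [ 0.4887 -0.1072  0.1844] [-0.42 -0.32  0.51]
```

View pics/end.png

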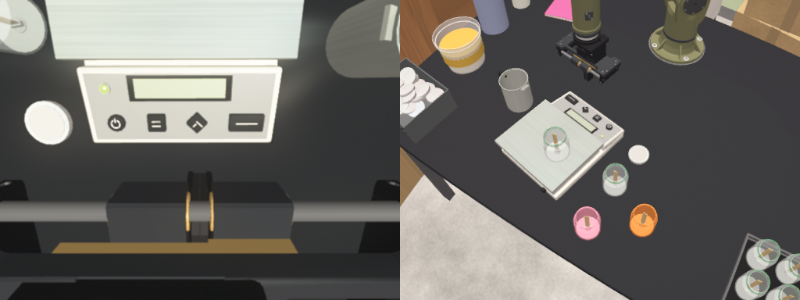

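All four keys are up, and the jar, lid, spare jar and pitcher are where they were. The robot is clear.

```bash
python3 -c "
from bench import *
print(close_job())"
```

```text
the job is handed in; nothing more can be done
None
```

I pressed the units (square), tare (wide) and check-weigh (diamond) keys in that order with the closed fingertips, letting each back up before the next. The job is handed in at about 13 s on the robot's clock. No verdict was reported.

- **Presses:** each one averaged about 5 N, roughly 4 mm in. That is inferred from the wrist force and height, since the scale gives no confirmation that a press registered. Single force readings ranged from about 4.0 to 5.9 N.
- **Tare key:** it also showed a sideways force of 1.3–2.1 N, which I did not explain. The crop showed the fingers only on the key, slightly off its centre.
- **Last look:** all four keys are up. The jar, lid, spare jar and pitcher looked unmoved by eye. The robot is clear, with the fingertips 184 mm above the bench and about zero force on the wrist. I never went near the power key's top or the platform.

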